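# Index the rotary fixture by one hole

### The job

Index the rotary fixture on the bench by one step: with a fingertip press the red plunger on its blue arm right in and, keeping it pressed, push the arm round clockwise (seen from above) to the next hole and no further, then let the plunger spring fully up so that it locks there. Grasp and lift nothing: the grey controller box rides along in its nest, and the tools and bottles round about stay where they are.

Things in the scene. Friction and masses are not known exactly. Their poses are not given: they have to be found in the camera images.
- turn_axis (a point): point on the vertical turning axis of the indexing fixture, at the height of the top face of its turning table (56 mm above the bench). The fixture is bolted to the bench: a grey round flange 256 mm across, a fixed dark steel index ring 200 mm across (top 44 mm above the bench) with 12 brass-bushed holes, 30 degrees apart, on a circle of 88 mm radius, and an aluminium turning table 152 mm across that carries a blue index arm
- plunger_top (a point): centre of the top of the red mushroom head of the spring plunger: 30 mm across, 86 mm above the bench when up, 112 mm from the turning axis, near the end of the blue arm and turning with it. It is pressed straight down, 14 mm to its stop, against a spring of about 4 N at the start and 8 N at the stop
- post_top (a point): rounded top of the fixed steel push post on the blue arm: 12 mm thick (15 mm at its head), standing up to 112 mm above the bench, 34 mm beside the plunger's axis on its clockwise side. Between the plunger's axis and the post there are 26 mm free for a fingertip; pushing the post or the pressed plunger sideways turns the table
- index_table (a joint): angle of the turning table in rad, clockwise seen from above: 0 where it is locked at the start, 0.524 at the next hole, and so on every 0.524. It turns stiffly but lightly (about 0.6 N at the plunger) and stays where it is left. Play in a hole is about 0.02
- plunger (a joint): how far the plunger is pressed, in m: 0 fully up, 0.014 at its stop. Up, its pin stands in a hole of the ring from below and locks the table. Beyond about 0.010 the pin is clear and the table can turn. Let go between two holes it stays down at about 0.009, its pin sliding under the ring; within about 2.5 degrees of a hole it springs up and centres itself there
- nest (a point): centre of the floor of the nest on the turning table (on the turning axis, 56 mm above the bench); turns with the table. Black rails 8 mm high surround the box
- box_center (a point): centre, half-way up, of the grey controller box, 66x114x36 mm, that lies loose in the nest and rides round with the table; its top is 92 mm above the bench. x is across its 66 mm, y along its 114 mm, z up
- grease_tin: bystander, loose: round flat tin, white with a red lid, 66 mm across, 36 mm high; origin at the centre of its underside
- relay_block: bystander, loose: black relay base with a row of white screws along its top, 33x55x46 mm; origin at the centre of its underside
- threadlock: bystander, loose: small red bottle with a black pointed cap, 34 mm across, 85 mm high; origin at the centre of its underside
- screwdriver_b: bystander, loose: small screwdriver with red and black handle, lying along its x axis, 160 mm long, 26 mm wide; origin at the centre of its underside
Not all that is in view belongs to the job. Of the things like the part that bears box_center, leave any that is black; of the rest the larger one is meant.

How it is judged (in metres and radians):
On the way, in this order (a step that is already met when the one before it is completed fails the run):
1. the plunger is pressed in (past 10 mm) with the table still at its first hole (value of joint plunger above 0.01 m and value of joint index_table below 0.13 rad), for 0.05 s.
2. the table is turned out of the first hole with the plunger in (value of joint index_table above 0.16 rad and value of joint plunger above 0.006 m), for 0.05 s.
At the end, for the whole second after the job is handed in: the turning table stands at the next hole clockwise (0.524 rad, within 0.04) and is at rest, the plunger is up (within 2 mm), the controller box lies flat in its nest (within 8 mm), and no bystander has moved by more than 30 mm (value of joint index_table between 0.4836 and 0.5636 rad and value of joint plunger below 0.002 m and velocity of joint index_table between -0.05 and 0.05 rad/s and horizontal distance between box_center and nest below 0.008 m and z of box_center in the frame of nest below 0.023 m and angle between box_center's own z axis and vertical below 0.1 rad and distance of each of grease_tin, relay_block, threadlock, screwdriver_b from where it was at the start of the episode below 0.03 m); the robot touches nothing.
It fails at once if the controller box is lifted or pushed out of its nest (more than 15 mm sideways or up) (horizontal distance between box_center and nest above 0.015 m or z of box_center in the frame of nest above 0.033 m).
It fails at once if the table is turned well past the next hole (more than 0.2 rad) (value of joint index_table above 0.7236 rad).
It fails at once if the table is turned the wrong way, anticlockwise (value of joint index_table below -0.12 rad).
It fails at once if the table is forced between the holes with the plunger up (value of joint index_table between 0.13 and 0.3936 rad and value of joint plunger below 0.004 m).
It fails at once if one of the bystanders is moved by more than 30 mm or lifted (distance of any of grease_tin, relay_block, threadlock, screwdriver_b from where it was at the start of the episode above 0.03 m).
It also fails if it takes over 40 s, if anything falls off the work surface, if the arm or the gripper's body presses on something with over 40 N, if the wrist force passes 120 N, or if a joint passes its speed limit or range.

### The arm

A 6-joint arm with a two-finger parallel gripper is mounted at the origin on a cart in front of the work surface, level with it; the furniture and walls round the work are solid. World frame = base frame: x ahead of the robot, y to its left, z up, the work surface at z = 0. Lengths are in mm, angles in rad, forces in N, time in s.
With the tool pointing down it reaches from about 325 to 850 mm from the base axis. Payload 15.5 kg.
Tool frame: the origin (TCP) lies where the fingers leave the gripper's body, on its centre line; the fingertips stand 78 mm ahead of it and the grasp point (between the pads) lies 60 mm ahead of it; z points along the fingers, x is the direction in which the jaws open and shut, and the axes are right-handed (so a half turn about z gives the same grasp; the last joint's range is limited). The gripper opens to 91 mm and grips with 3 to 60 N. Pads are 32 mm wide; open, the fingers measure 118 mm over their backs; the gripper's body (76 mm by 178 mm) begins 60 mm behind the grasp point.
Start: joints at [-1.234, 0.494, 1.345, -0, 1.302, -0.096], TCP at [261.568, -567.635, 292.215] pointing down, gripper open.
Joint ranges: [-2.91, 2.91], [-0.82, 2.16], [0.22, 2.67], [-1.22, 4.37], [0.12, 2.79], [-3.08, 3.08]. Speed limits (rad/s): [1.89, 1.89, 2.57, 3.01, 3.01, 3.01].

### API

Orientations are given as a 3x3 rotation matrix whose columns are the frame's x, y, z axes.
In Python, from station import status, viewer, ctrl gives the robot as it stands.
- The arm moves only by the tool play_rows, never from a script. Its argument "targets" is a list of rows, each an object with "jaw": the opening, from 0 (shut) to 1 (fully open); "linear": the shift along the tool's x, y, z in mm, a list of three; "turn": the turn, a rotation vector about the tool's x, y, z in degrees, a list of three. A call has 1 to 5 rows; each row shifts and turns the commanded pose from where the row before left it, along the tool's axes as they then stand; what a row does not reach is not made up. A row lasts 1/12 s, in which the tool goes at most 41.7 mm and 7.16 degrees, less where a joint would pass 70% of its speed; a pose out of reach is approached as far as the arm can. A call with a gripper value outside its range is refused whole. The fingers move at their own pace and stop on an object; "squeeze" is the grip in N (left out, the last holds). Time passes only in rows, so rows that do not move let the fingers close. It gives the time, the measured TCP pose, the force and the opening at its end, in the units of the state.
- status.sense(): the state, without advancing time (a new reading comes with each control period).
- viewer.grab_frame(name): name is "scene" or "top" or "wrist"; returns the picture (420x560x3 uint8, blue, green, red); there is no depth.
- viewer.camera_info(name): a dict with "vertical_fov" (degrees; the focal length in pixels is half the picture's height over the tangent of half this angle, whatever the lens; pixels are square), "cx", "cy" (the principal point, pixels), "rvec" (rotation vector, rad) and "tvec" (3), from world to camera coordinates, as OpenCV has them. Camera axes: x right, y down, z forward; pixel columns grow to the right and rows downward; lengths in mm; the calibration is good to about 2 mm. A picture is of the moment at which its call begins: read the wrist's pose just before it. camera_info takes no time and is no camera call; for the wrist camera it gives the pose at the moment of the call.
- ctrl.finish_job(): hands the job in, once; it reports no verdict.
The state is a dict: "clock": time; "q": joint angles; "dq": joint speeds; "joint_torque": joint torques, N m; "eef_pos": TCP position; "tool_rot": TCP orientation; "ft_force": force on the tool from outside, world axes, zero at the start; "wrist_torque": the same for the moment, N m; "gripper_width": opening from 0.0 (shut) to 1.0 (fully open).
Only numpy, scipy, OpenCV 4.12 (cv2) and the standard library are available. Lean on these libraries where they do the work, as an engineer would, in place of code of your own. Each camera call takes 0.05 s, during which the arm holds its last target.

## Working session

There is one attempt and no reset: what is moved stays moved. The work goes in short steps, Python scripts to look and compute and a tool call to move; the robot and the scene stay as the last step left them, time stands still between calls to the robot, and variables do not carry over. Pictures are saved under pics/ and viewed, and the job is handed in when it is done.

Besides the shell and the picture viewer there is one more tool, called after "Emit:" by a JSON object that holds its "op" and its "data", one argument or row to a line. play_rows: Moves the arm, as the interface text tells. Its arguments: {"type":"object","properties":{"targets":{"type":"array"},"squeeze":{"type":"number"}},"required":["targets"]}

```bash
mkdir -p pics; ls; python3 - <<'E'
from station import status, viewer, ctrl
import cv2
s=status.sense();print(s)
for n in("scene","top","wrist"):
    i=viewer.camera_info(n);print(n,i)
    cv2.imwrite(f"pics/{n}0.png",viewer.grab_frame(n))
E
```

```text
pics
{'clock': 0.0, 'q': array([-1.23452279e+00,  4.94206327e-01,  1.34611679e+00, -7.48605430e-06,
        1.30243689e+00, -9.55035748e-02]), 'dq': array([-8.58630708e-04, -1.42334947e-03, -1.42360589e-03,  8.45908043e-05,
        4.98382925e-04, -7.65048552e-04]), 'joint_torque': array([-2.46166041e-03, -8.78813338e+01, -3.81859303e+01,  7.03679770e-02,
        5.33095782e-02, -5.32993818e-05]), 'eef_pos': array([ 261.46600643, -567.39267499,  291.6286542 ]), 'tool_rot': array([[ 4.18487059e-01, -9.08222675e-01, -3.92009248e-04],
       [-9.08222015e-01, -4.18487230e-01,  1.09959457e-03],
       [-1.16272759e-03, -1.04134669e-04, -9.99999319e-01]]), 'ft_force': array([ 0.31437518, -0.16528328,  0.05927517]), 'wrist_torque': array([-0.00603784, -0.01140115,  0.01852636]), 'gripper_width': 1.0015385010791964}
scene {'vertical_fov': 50.26101102149005, 'cx': 272.1511929590898, 'cy': 206.8486922456231, 'rvec': array([ 0.74129638, -2.36935795,  1.40548726]), 'tvec': array([484.45835747, 218.09550436, 850.00337212])}
top {'vertical_fov': 51.28034565170748, 'cx': 279.84656750191465, 'cy': 206.0586805708927, 'rvec': array([ 2.14612911, -2.18628645,  0.11322098]), 'tvec': array([  78.0078776 ,  564.84476144, 1249.92299562])}
wrist {'vertical_fov': 61.60429978622236, 'cx': 285.28738060193325, 'cy': 210.2357474936533, 'rvec': array([-2.42791094,  1.55218844,  0.23363932]), 'tvec': array([-624.19606409,  -33.26479842,  391.60083215])}
```

View pics/scene0.png

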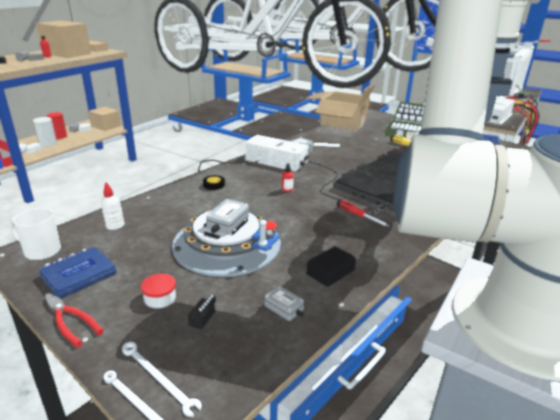

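View pics/top0.png

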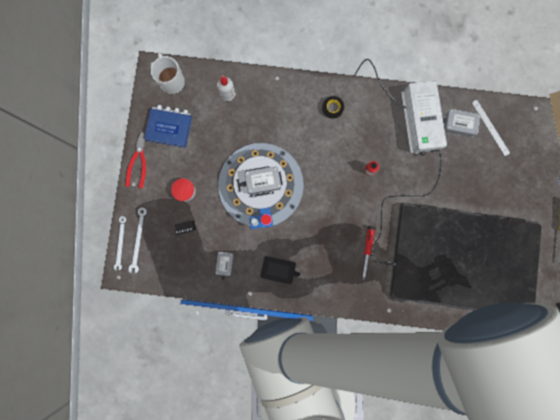

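View pics/wrist0.png

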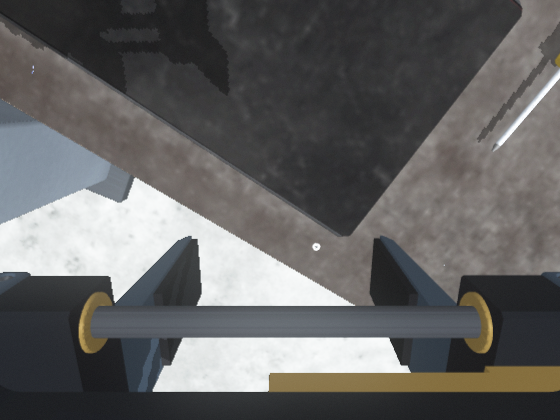

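The scene shows the fixture at about (228,240), with the red plunger at (270,227) and the pale post at (263,232). In the top view the fixture is at (261,184), the plunger at (266,218) and the post at (254,222). From there clockwise is toward image left.

Possible confusions:
- **Box:** the grey box in the nest is at top (261,180). The small grey box (224,264), the black box (279,270) and the grey box (462,122) are loose distractors.
- **Red things:** the grease tin (183,189), the threadlock (373,168) and the screwdriver (369,243) are bystanders.

The one I want is the red head on the blue arm. I'll check it in a close crop.

```bash
cat > h.py <<'E'
import numpy as np, cv2
from station import status, viewer, ctrl
def K(i,h=420):
    f=h/2/np.tan(np.radians(i["vertical_fov"])/2); return np.array([[f,0,i["cx"]],[0,f,i["cy"]],[0,0,1]])
def back(i,uv,z):
    R=cv2.Rodrigues(np.array(i["rvec"]))[0]; t=np.array(i["tvec"]).ravel()
    d=R.T@np.linalg.inv(K(i))@np.array([uv[0],uv[1],1.]); c=-R.T@t
    return c+d*(z-c[2])/d[2]
def proj(i,P):
    return cv2.projectPoints(np.array(P,float).reshape(-1,3),np.array(i["rvec"]),np.array(i["tvec"]),K(i),None)[0].reshape(-1,2)
E
python3 - <<'E'
from h import *
a=cv2.imread("pics/top0.png")[135:235,205:315]
b=cv2.imread("pics/scene0.png")[190:280,165:290]
cv2.imwrite("pics/tc.png",cv2.resize(a,None,fx=6,fy=6,interpolation=cv2.INTER_CUBIC)[:600])
cv2.imwrite("pics/sc.png",cv2.resize(b,None,fx=6,fy=6,interpolation=cv2.INTER_CUBIC))
i=viewer.camera_info("top")
for uv,z in(((261,184),44),((266,218),86),((254,222),112)): print(back(i,uv,z))
E
```

```text
[630.25624626 121.14966239  44.        ]
[527.47889526 106.72469988  86.        ]
[515.08784781 138.75854867 112.        ]
```

View pics/tc.png

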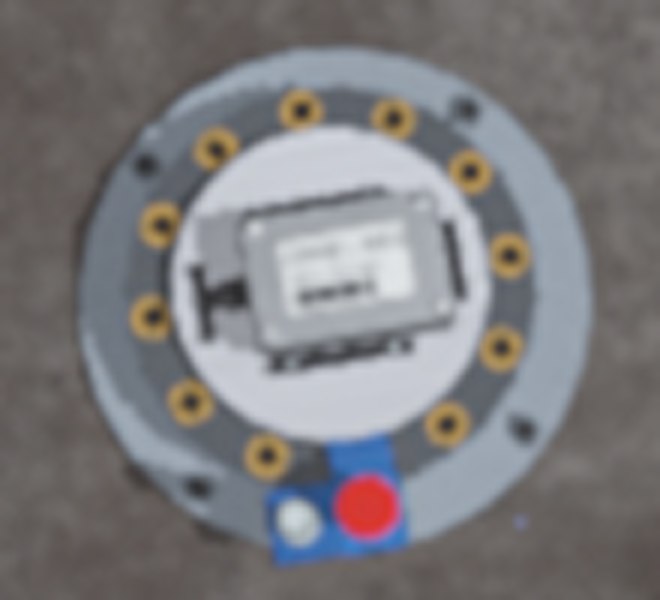

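View pics/sc.png

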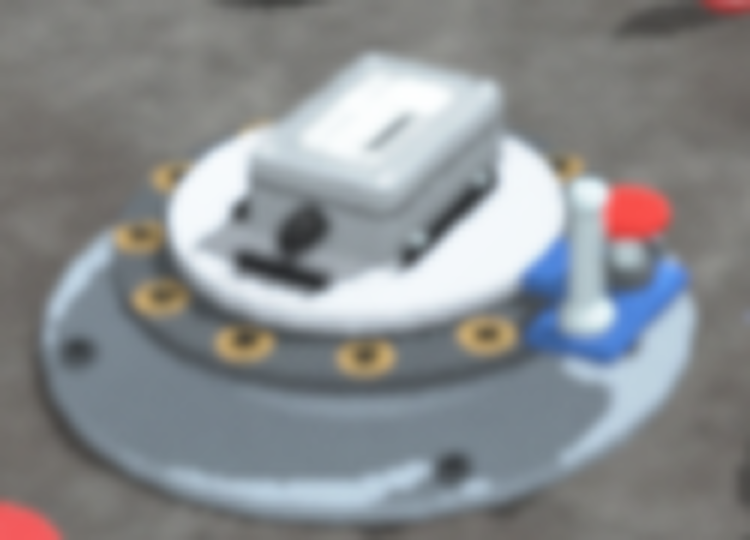

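```bash
python3 - <<'E'
from h import *
i=viewer.camera_info("top")
H=np.array([(302,110),(394,119),(471,172),(510,256),(502,348),(448,425),(267,456),(190,402),(152,317),(161,225),(216,150)])/6-0.4+[205,135]
P=np.array([back(i,u,44)[:2] for u in H])
A=np.c_[2*P,np.ones(len(P))];s=np.linalg.lstsq(A,(P**2).sum(1),rcond=None)[0]
c=s[:2];print("axis",c,"r",np.sqrt(s[2]+c@c))
ang=np.degrees(np.arctan2(*(P-c).T[::-1]));print(ang, np.median((ang+15)%30-15))
pl=back(i,np.array([367,506])/6-.4+[205,135],86);po=back(i,np.array([298,521])/6-.4+[205,135],112)
for p in(pl,po):
  d=p[:2]-c;print(p,np.hypot(*d),np.degrees(np.arctan2(d[1],d[0])))
# check in scene
j=viewer.camera_info("scene")
ps=(proj(j,[pl,po,[c[0],c[1],56]])-[165,190])*6;print(ps)
print(back(j,np.array([640,210])/6-.4+[165,190],86),back(j,np.array([590,186])/6-.4+[165,190],112))
E
```

```text
axis [635.21798083 124.58963539] r 88.15370009075423
[   8.49943468  -21.17267937  -51.34642649  -81.30847712 -111.07293726
 -141.08642066  158.67342016  128.67159318   98.72603155   68.90534805
   38.95324691] 8.726031552811932
[524.88175809 107.41455628  86.        ] 111.66496939285624 -171.15227035251334
[516.6224112  138.01246299 112.        ] 119.35276048494983 173.54265563903522
[[619.67423997 201.16192079]
 [590.27849666 181.38363908]
 [359.80327368 200.55501073]]
[516.95514136 107.34758227  86.        ] [516.5048968  139.81274596 112.        ]
```

The close crops confirm it: red head at top px (266.2,219.3), post at (254.7,221.8), fixture as described. The hole-circle fit gives the axis at (635.2,124.6) with r = 88.2 mm, and the arm at -171.2°. I'll press with the jaws shut, about 27 × 32 mm, jaw axis tangential and offset 7 mm toward the post.

Emit:
{"op": "play_rows", "data": {
  "targets": [
    {"jaw": 0, "linear": [-25.5, -26.2, 0], "turn": [0, 0, 0]},
    {"jaw": 0, "linear": [-25.5, -26.2, 0], "turn": [0, 0, 0]},
    {"jaw": 0, "linear": [-25.5, -26.2, 0], "turn": [0, 0, 0]},
    {"jaw": 0, "linear": [-25.5, -26.2, 0], "turn": [0, 0, 0]},
    {"jaw": 0, "linear": [-25.5, -26.2, 0], "turn": [0, 0, 0]}
  ],
  "squeeze": 20
}}

```text
clock: 0.57
eef_pos: [327.3, -395.3, 292.1]
tool_rot: [[0.418, -0.908, -0.0], [-0.908, -0.418, 0.0], [-0.0, -0.0, -1.0]]
ft_force: [1.0, 0.2, -0.2]
gripper_width: 0.665
```

Emit:
{"op": "play_rows", "data": {
  "targets": [
    {"jaw": 0, "linear": [-25.5, -26.2, 0], "turn": [0, 0, 0]},
    {"jaw": 0, "linear": [-25.5, -26.2, 0], "turn": [0, 0, 0]},
    {"jaw": 0, "linear": [-25.5, -26.2, 0], "turn": [0, 0, 0]},
    {"jaw": 0, "linear": [-25.5, -26.2, 0], "turn": [0, 0, 0]},
    {"jaw": 0, "linear": [-25.5, -26.2, 0], "turn": [0, 0, 0]}
  ]
}}

```text
clock: 0.98
eef_pos: [392.9, -224.7, 292.2]
tool_rot: [[0.418, -0.908, 0.0], [-0.908, -0.418, 0.0], [-0.0, -0.0, -1.0]]
ft_force: [1.4, -1.1, -1.2]
gripper_width: 0.302
```

Emit:
{"op": "play_rows", "data": {
  "targets": [
    {"jaw": 0, "linear": [-25.5, -26.2, 0], "turn": [0, 0, 0]},
    {"jaw": 0, "linear": [-25.5, -26.2, 0], "turn": [0, 0, 0]},
    {"jaw": 0, "linear": [-25.5, -26.2, 0], "turn": [0, 0, 0]},
    {"jaw": 0, "linear": [-25.5, -26.2, 0], "turn": [0, 0, 0]},
    {"jaw": 0, "linear": [-25.5, -26.2, 0], "turn": [0, 0, 0]}
  ]
}}

```text
clock: 1.4
eef_pos: [458.6, -54.0, 292.3]
tool_rot: [[0.418, -0.908, 0.0], [-0.908, -0.418, -0.0], [0.0, -0.0, -1.0]]
ft_force: [0.4, -0.7, 0.1]
gripper_width: 0.006
```

Emit:
{"op": "play_rows", "data": {
  "targets": [
    {"jaw": 0, "linear": [-25.5, -26.2, 0], "turn": [0, 0, 0]},
    {"jaw": 0, "linear": [-25.5, -26.2, 0], "turn": [0, 0, 0]},
    {"jaw": 0, "linear": [-25.5, -26.2, 0], "turn": [0, 0, 0]},
    {"jaw": 0, "linear": [-25.5, -26.2, 0], "turn": [0, 0, 0]},
    {"jaw": 0, "linear": [-25.5, -26.2, 0], "turn": [0, 0, 0]}
  ]
}}

```text
clock: 1.82
eef_pos: [524.2, 116.8, 292.1]
tool_rot: [[0.419, -0.908, -0.0], [-0.908, -0.419, -0.0], [-0.0, 0.0, -1.0]]
ft_force: [-0.0, -0.5, -0.3]
gripper_width: 0.004
```

Emit:
{"op": "play_rows", "data": {
  "targets": [
    {"jaw": 0, "linear": [0, 0, 0], "turn": [0, 0, 5.2]},
    {"jaw": 0, "linear": [0, 0, 0], "turn": [0, 0, 5.3]},
    {"jaw": 0, "linear": [0, 0, 0], "turn": [0, 0, 5.3]},
    {"jaw": 0, "linear": [0, 0, 0], "turn": [0, 0, 0]},
    {"jaw": 0, "linear": [0, 0, 0], "turn": [0, 0, 0]}
  ]
}}

```text
clock: 2.23
eef_pos: [523.9, 114.9, 292.1]
tool_rot: [[0.158, -0.987, -0.0], [-0.987, -0.158, 0.0], [-0.0, 0.0, -1.0]]
ft_force: [-0.3, 0.2, -0.7]
gripper_width: 0.004
```

Emit:
{"op": "play_rows", "data": {
  "targets": [
    {"jaw": 0, "linear": [0, 0, 28], "turn": [0, 0, 0]},
    {"jaw": 0, "linear": [0, 0, 28], "turn": [0, 0, 0]},
    {"jaw": 0, "linear": [0, 0, 18], "turn": [0, 0, 0]},
    {"jaw": 0, "linear": [0, 0, 0], "turn": [0, 0, 0]}
  ]
}}

```text
clock: 2.57
eef_pos: [522.4, 114.4, 215.1]
tool_rot: [[0.158, -0.987, -0.005], [-0.987, -0.158, -0.001], [-0.0, 0.005, -1.0]]
ft_force: [-1.4, 0.6, 0.0]
gripper_width: 0.008
```

```bash
python3 - <<'E'
from h import *
cv2.imwrite("pics/w1.png",viewer.grab_frame("wrist"))
i=viewer.camera_info("wrist");s=status.sense();print(s['eef_pos'],s['ft_force'])
a=np.radians(-171.2);c=np.array([635.2,124.6]);t=np.array([np.sin(a),-np.cos(a)])
p=c+112*np.array([np.cos(a),np.sin(a)])
print(proj(i,[[*p,86],[*(p+34*t),112],[*c,92],[523.9,114.9,132]]))
b=viewer.grab_frame("scene")[160:280,165:325]
cv2.imwrite("pics/s1.png",cv2.resize(b,None,fx=5,fy=5,interpolation=cv2.INTER_CUBIC))
E
```

```text
[523.24923848 114.58574475 217.08210215] [0.0871384  0.14840604 1.10278547]
[[296.61834026 231.02423479]
 [241.6830975  245.90777419]
 [300.02647434  48.71341219]
 [285.68714796 259.59917392]]
```

View pics/w1.png

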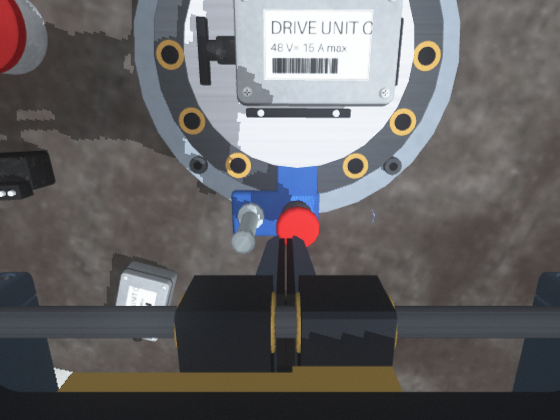

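View pics/s1.png

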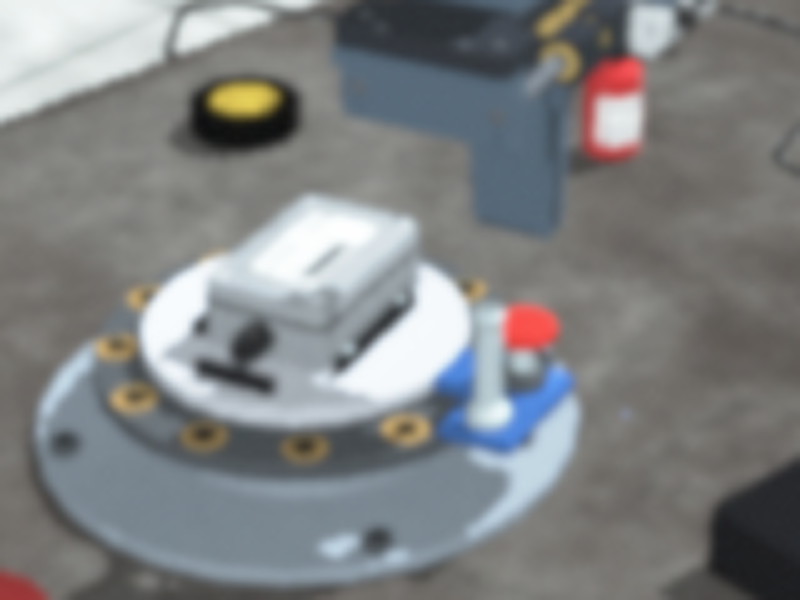

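```bash
python3 - <<'E'
from h import *
b=cv2.imread("pics/w1.png")[190:300,215:365]
cv2.imwrite("pics/w1c.png",cv2.resize(b,None,fx=5,fy=5,interpolation=cv2.INTER_CUBIC))
i=viewer.camera_info("wrist");s=status.sense();R=np.array(s['tool_rot']);p=s['eef_pos'];print(p)
for q in([13.5,-16,78],[-13.5,-16,78],[13.5,16,78],[-13.5,16,78],[0,0,78]): print(q,(proj(i,[p+R@np.array(q)])-[215,190])*5)
E
```

```text
[524.02322342 114.67522639 218.41528517]
[13.5, -16, 78] [[486.24767253 244.92431001]]
[-13.5, -16, 78] [[225.62310613 244.65997355]]
[13.5, 16, 78] [[479.28026064 518.69594059]]
[-13.5, 16, 78] [[231.41606803 518.47367199]]
[0, 0, 78] [[355.6413399  385.12387054]]
```

View pics/w1c.png

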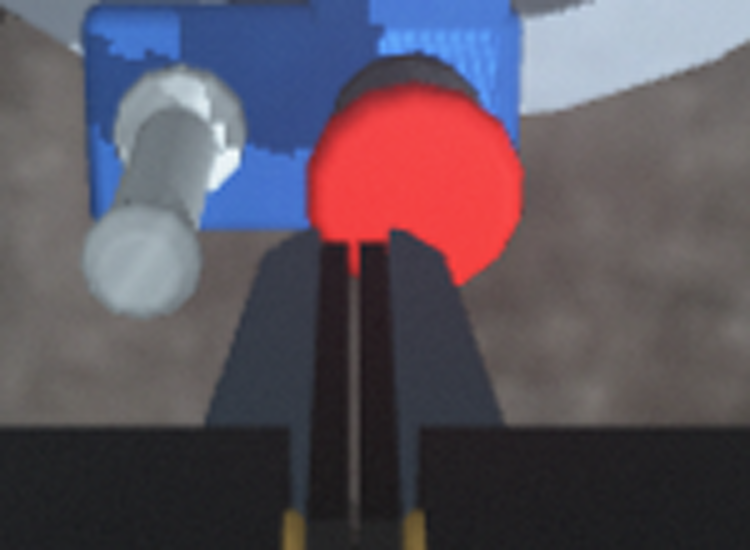

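The tip is centred at about crop (355,240), between the red head (415,185) and the post head (142,260). That matches the prediction within about 1 mm, so I'm going down.

Emit:
{"op": "play_rows", "data": {
  "targets": [
    {"jaw": 0, "linear": [0, 0, 20], "turn": [0, 0, 0]},
    {"jaw": 0, "linear": [0, 0, 20], "turn": [0, 0, 0]},
    {"jaw": 0, "linear": [0, 0, 10], "turn": [0, 0, 0]},
    {"jaw": 0, "linear": [0, 0, 2], "turn": [0, 0, 0]},
    {"jaw": 0, "linear": [0, 0, 0], "turn": [0, 0, 0]}
  ]
}}

```text
clock: 3.08
eef_pos: [524.3, 114.8, 166.8]
tool_rot: [[0.156, -0.988, 0.0], [-0.988, -0.156, 0.0], [-0.0, -0.0, -1.0]]
ft_force: [1.0, -0.2, 0.6]
gripper_width: 0.005
```

Emit:
{"op": "play_rows", "data": {
  "targets": [
    {"jaw": 0, "linear": [0, 0, 3], "turn": [0, 0, 0]},
    {"jaw": 0, "linear": [0, 0, 3], "turn": [0, 0, 0]},
    {"jaw": 0, "linear": [0, 0, 0], "turn": [0, 0, 0]},
    {"jaw": 0, "linear": [0, 0, 0], "turn": [0, 0, 0]}
  ]
}}

```text
clock: 3.42
eef_pos: [524.8, 114.9, 160.9]
tool_rot: [[0.155, -0.988, 0.002], [-0.988, -0.155, 0.0], [0.0, -0.002, -1.0]]
ft_force: [2.2, 0.7, 3.9]
gripper_width: 0.008
```

Emit:
{"op": "play_rows", "data": {
  "targets": [
    {"jaw": 0, "linear": [0, 0, 4], "turn": [0, 0, 0]},
    {"jaw": 0, "linear": [0, 0, 4], "turn": [0, 0, 0]},
    {"jaw": 0, "linear": [0, 0, 1], "turn": [0, 0, 0]},
    {"jaw": 0, "linear": [0, 0, 0], "turn": [0, 0, 0]},
    {"jaw": 0, "linear": [0, 0, 0], "turn": [0, 0, 0]}
  ]
}}

```text
clock: 3.83
eef_pos: [524.8, 114.9, 151.9]
tool_rot: [[0.155, -0.988, 0.002], [-0.988, -0.155, 0.0], [0.0, -0.002, -1.0]]
ft_force: [2.1, 0.3, 7.6]
gripper_width: 0.002
```

```bash
python3 - <<'E'
from h import *
cv2.imwrite("pics/w2.png",viewer.grab_frame("wrist"))
s=status.sense();print(s['eef_pos'],s['ft_force'],s['wrist_torque'])
b=viewer.grab_frame("scene")[160:280,165:325]
cv2.imwrite("pics/s2.png",cv2.resize(b,None,fx=5,fy=5,interpolation=cv2.INTER_CUBIC))
E
```

```text
[524.85066121 114.94408309 151.9915778 ] [1.20953091 0.65768279 7.03769192] [ 0.03613415 -0.29871403  0.04112767]
```

View pics/w2.png

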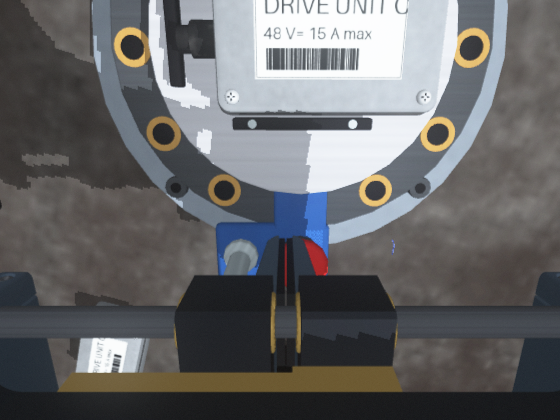

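View pics/s2.png

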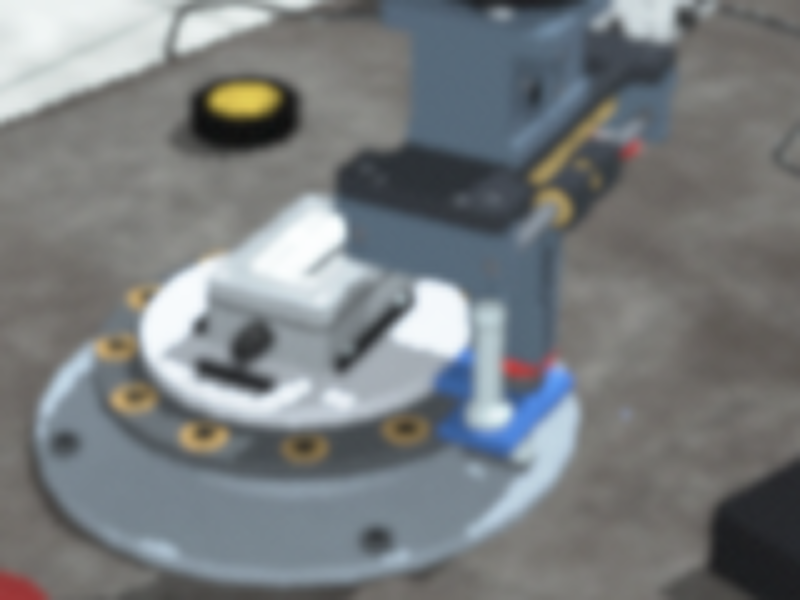

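The plunger is pressed about 12 mm: the force is 7.6 N, and the scene shows the red head down at the blue arm with the table still at its first hole. I'll press 1 mm more and then turn about the axis in 3° rows, each with tool linear (-5.8,-0.5).

Emit:
{"op": "play_rows", "data": {
  "targets": [
    {"jaw": 0, "linear": [0, 0, 1], "turn": [0, 0, 0]},
    {"jaw": 0, "linear": [-5.8, -0.5, 0], "turn": [0, 0, 3]},
    {"jaw": 0, "linear": [-5.8, -0.5, 0], "turn": [0, 0, 3]},
    {"jaw": 0, "linear": [-5.8, -0.5, 0], "turn": [0, 0, 3]},
    {"jaw": 0, "linear": [0, 0, 0], "turn": [0, 0, 0]}
  ]
}}

```text
clock: 4.35
eef_pos: [524.8, 133.2, 151.1]
tool_rot: [[-0.004, -1.0, 0.003], [-1.0, 0.004, 0.0], [-0.001, -0.003, -1.0]]
ft_force: [2.3, 0.2, 8.5]
gripper_width: 0.008
```

```bash
cat > look.py <<'E'
from h import *
import sys
n=sys.argv[1]
s=status.sense();i=viewer.camera_info("wrist");w=viewer.grab_frame("wrist")
cv2.imwrite(f"pics/w{n}.png",w);t=viewer.grab_frame("top");cv2.imwrite(f"pics/t{n}.png",cv2.resize(t[135:235,205:315],None,fx=6,fy=6,interpolation=cv2.INTER_CUBIC))
p=s['eef_pos']; d=p[:2]-[635.2,124.6]
print(p,s['ft_force'],"r",np.hypot(*d),"turned",-171.2-3.8-np.degrees(np.arctan2(d[1],d[0])))
np.savez(f"pics/i{n}.npz",rvec=i["rvec"],tvec=i["tvec"],f=i["vertical_fov"],cx=i["cx"],cy=i["cy"])
E
python3 look.py 3
```

```text
[524.76747989 133.16057141 151.13416375] [2.33943076 0.18828434 8.48294417] r 110.76382478620667 turned -350.56737746272336
```

View pics/w3.png

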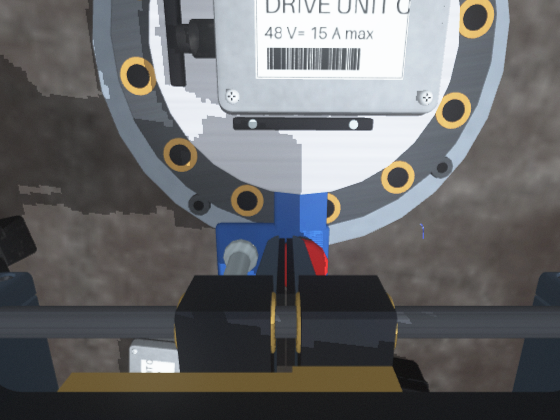

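View pics/t3.png

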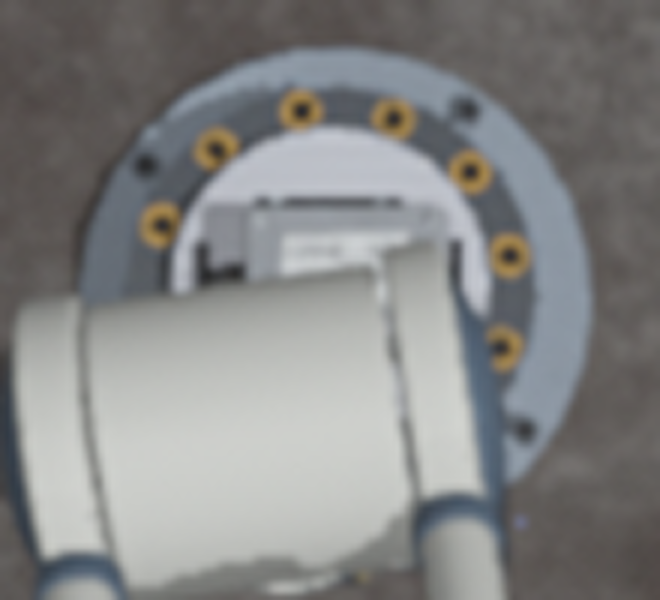

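In the wrist view the arm, post and box sit at the same pixels as before, while the ring holes have turned. So the table follows the tool without slip, now at about 9.2°. Continuing.

Emit:
{"op": "play_rows", "data": {
  "targets": [
    {"jaw": 0, "linear": [-5.8, -0.5, 0], "turn": [0, 0, 3]},
    {"jaw": 0, "linear": [-5.8, -0.5, 0], "turn": [0, 0, 3]},
    {"jaw": 0, "linear": [-5.8, -0.5, 0], "turn": [0, 0, 3]},
    {"jaw": 0, "linear": [-5.8, -0.5, 0], "turn": [0, 0, 3]},
    {"jaw": 0, "linear": [-5.8, -0.5, 0], "turn": [0, 0, 3]}
  ]
}}

```text
clock: 4.87
eef_pos: [530.6, 161.1, 151.3]
tool_rot: [[-0.262, -0.965, 0.003], [-0.965, 0.262, 0.0], [-0.001, -0.003, -1.0]]
ft_force: [4.1, -2.9, 7.4]
gripper_width: 0.005
```

Emit:
{"op": "play_rows", "data": {
  "targets": [
    {"jaw": 0, "linear": [-5.8, -0.5, 0], "turn": [0, 0, 3]},
    {"jaw": 0, "linear": [0, 0, 0], "turn": [0, 0, 0]},
    {"jaw": 0, "linear": [0, 0, 0], "turn": [0, 0, 0]}
  ]
}}

```text
clock: 5.12
eef_pos: [532.7, 166.6, 151.3]
tool_rot: [[-0.31, -0.951, 0.004], [-0.951, 0.31, 0.0], [-0.001, -0.003, -1.0]]
ft_force: [4.1, -2.0, 7.6]
gripper_width: 0.004
```

```bash
python3 look.py 4; python3 - <<'E'
from h import *
R=status.sense()['tool_rot'];print(np.degrees(np.arctan2(R[1,0],R[0,0])))
E
```

```text
[532.74834677 166.62226814 151.25859442] [ 4.14645541 -1.98116664  7.55939625] r 110.73487376706629 turned -332.6981890509741
-108.04638195456026
```

View pics/w4.png

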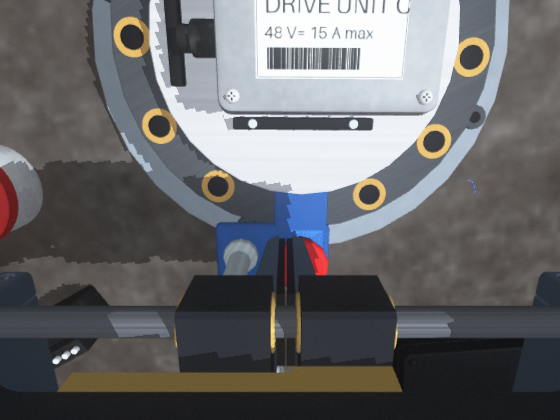

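The table is at 27.0°: the holes sit at (218,186) and (369,194), against (224,190) and (375,190) in the first locked view. That is about 3° short. I'll do the last 3°, then lift slowly.

Emit:
{"op": "play_rows", "data": {
  "targets": [
    {"jaw": 0, "linear": [-2.9, -0.2, 0], "turn": [0, 0, 1.5]},
    {"jaw": 0, "linear": [-2.9, -0.2, 0], "turn": [0, 0, 1.5]},
    {"jaw": 0, "linear": [0, 0, 0], "turn": [0, 0, 0]},
    {"jaw": 0, "linear": [0, 0, 0], "turn": [0, 0, 0]}
  ]
}}

```text
clock: 5.55
eef_pos: [535.0, 171.8, 151.3]
tool_rot: [[-0.359, -0.933, 0.004], [-0.933, 0.359, 0.0], [-0.002, -0.003, -1.0]]
ft_force: [4.9, -1.4, 8.2]
gripper_width: 0.005
```

```bash
python3 look.py 5; python3 - <<'E'
from h import *
R=status.sense()['tool_rot'];print(np.degrees(np.arctan2(R[1,0],R[0,0])))
E
```

```text
[534.98982262 171.7745993  151.305489  ] [ 4.88460833 -1.36606831  8.18209586] r 110.75884826627872 turned -329.7909806824339
-111.05070254128833
```

View pics/w5.png

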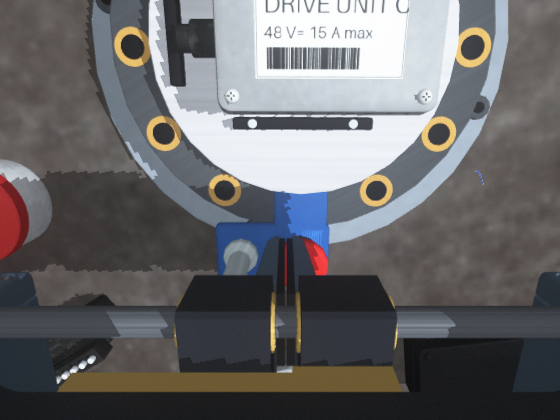

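The holes at (224,190) and (376,190) now match the locked view. Releasing straight up.

Emit:
{"op": "play_rows", "data": {
  "targets": [
    {"jaw": 0, "linear": [0, 0, -4], "turn": [0, 0, 0]},
    {"jaw": 0, "linear": [0, 0, -4], "turn": [0, 0, 0]},
    {"jaw": 0, "linear": [0, 0, -4], "turn": [0, 0, 0]},
    {"jaw": 0, "linear": [0, 0, -6], "turn": [0, 0, 0]},
    {"jaw": 0, "linear": [0, 0, -10], "turn": [0, 0, 0]}
  ]
}}

```text
clock: 6.07
eef_pos: [532.9, 171.5, 178.2]
tool_rot: [[-0.359, -0.933, -0.002], [-0.933, 0.359, -0.0], [0.001, 0.002, -1.0]]
ft_force: [0.1, -0.3, -1.3]
gripper_width: 0.003
```

Emit:
{"op": "play_rows", "data": {
  "targets": [
    {"jaw": 0, "linear": [0, 0, -25], "turn": [0, 0, 0]},
    {"jaw": 0, "linear": [0, 0, -35], "turn": [0, 0, 0]},
    {"jaw": 0, "linear": [0, 0, -35], "turn": [0, 0, 0]},
    {"jaw": 0, "linear": [0, 0, 0], "turn": [0, 0, 0]},
    {"jaw": 0, "linear": [0, 0, 0], "turn": [0, 0, 0]}
  ]
}}

```text
clock: 6.48
eef_pos: [533.9, 171.8, 275.7]
tool_rot: [[-0.359, -0.933, 0.004], [-0.933, 0.359, 0.001], [-0.002, -0.003, -1.0]]
ft_force: [-0.1, -0.8, 0.5]
gripper_width: 0.006
```

```bash
python3 look.py 6; python3 - <<'E'
from h import *
b=viewer.grab_frame("scene");cv2.imwrite("pics/s6f.png",b)
cv2.imwrite("pics/s6.png",cv2.resize(b[160:280,165:325],None,fx=5,fy=5,interpolation=cv2.INTER_CUBIC))
i=viewer.camera_info("wrist")
a=np.radians(-201.2);c=np.array([635.2,124.6]);t=np.array([np.sin(a),-np.cos(a)])
p=c+112*np.array([np.cos(a),np.sin(a)])
print(proj(i,[[*p,86],[*p,77],[*(p+34*t),112]]))
j=viewer.camera_info("scene")
print((proj(j,[[*p,86],[*p,77],[*(p+34*t),112]])-[165,160])*5)
E
```

```text
[533.93120268 171.79408489 275.68728762] [-0.11549359 -0.84406652  0.52485766] r 111.72578466885345 turned -330.01316753115657
[[293.76020302 207.0625276 ]
 [293.50537556 204.03055309]
 [249.52644354 216.7779108 ]]
[[427.30928422 370.64504436]
 [427.5034209  388.55932452]
 [356.37209654 341.39142514]]
```

View pics/w6.png

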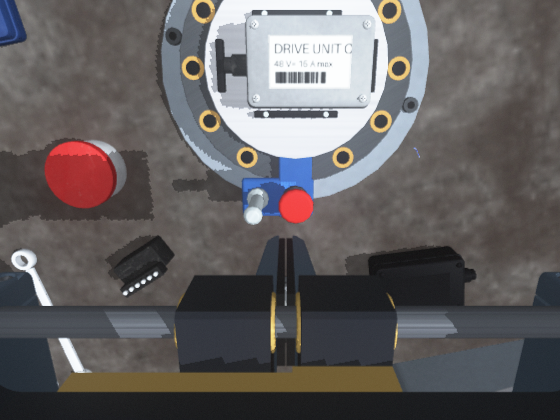

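View pics/s6.png

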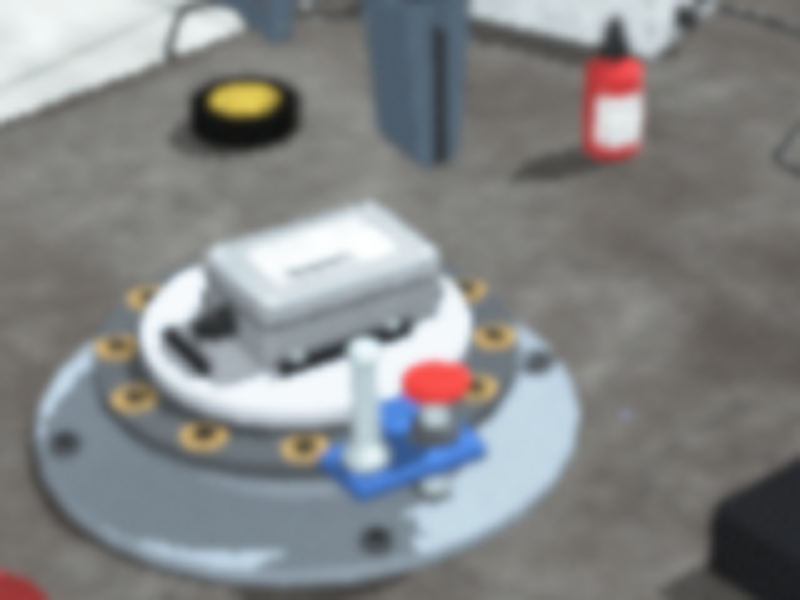

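View pics/s6f.png

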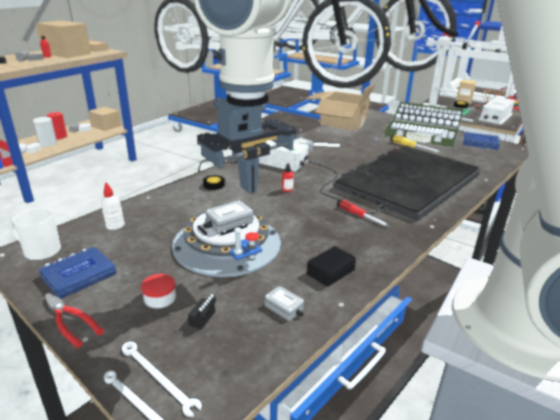

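```bash
python3 - <<'E'
from h import *
j=viewer.camera_info("scene");c=np.array([635.2,124.6])
for n,a,o in(("s1",-171.2,(165,160)),("s6",-201.2,(165,160))):
    a=np.radians(a);t=np.array([np.sin(a),-np.cos(a)]);p=c+112*np.array([np.cos(a),np.sin(a)])
    im=cv2.imread(f"pics/{n}.png").astype(int);m=((im[...,2]>190)&(im[...,1]<110)&(im[...,0]<110)).astype(np.uint8)
    x=cv2.connectedComponentsWithStats(m)
    pr=(proj(j,[[*p,86],[*p,77]])-o)*5
    for st,ce in zip(x[2],x[3]):
        if 1000<st[4]<20000 and np.hypot(*(ce-pr[0]))<60: print(n,st,ce,ce-pr[0],ce-pr[1])
def red(f):
    im=cv2.imread(f).astype(int)
    return im
a=cv2.imread("pics/scene0.png");b=cv2.imread("pics/s6f.png")
d=cv2.absdiff(a,b).max(2);print("bystander diffs", {k:int((d[y-14:y+14,x-16:x+16]>40).sum()) for k,(x,y) in dict(tin=(158,291),relay=(203,311),thread=(288,180)).items()})
E
```

```text
s1 [ 508  306   50   43 1714] [530.77654609 327.61201867] [13.76904436  9.68053314] [13.97649702 -7.76196013]
s6 [ 406  367   65   35 1880] [437.92180851 383.4106383 ] [10.61252429 12.76559394] [10.41838761 -5.14868622]
bystander diffs {'tin': 473, 'relay': 100, 'thread': 0}
```

The plunger head is back at its "up" height: its residual to the model is +12.8 px, against +9.7 px at the start. If it had stayed down at 9 mm, that would be about +27 px. The arm sits midway between neighbouring holes (247,157) and (343,157), so it is locked. Handing in.

```bash
python3 - <<'E'
from h import *
print(status.sense()['clock']); print(ctrl.finish_job())
E
```

```text
6.6333
the job is handed in; nothing more can be done
None
```

I indexed the fixture one step clockwise and handed the job in at 6.6 s. No verdict is reported, so the result rests on my own checks.

**What I did:** with the jaws shut, I pressed the red plunger in about 13 mm at the first hole (7–8 N). I then turned the arm 30° with the tool following the table, checking at 9° and 27°, and lifted straight off.

**Last checks:**
- **Table angle:** the tool had turned 30.0°. The neighbouring ring holes sat evenly either side of the arm, as in the first locked view.
- **Plunger:** it is up. The head was about 3 px (in the 5× crop) lower against the model than at the start, roughly 1.6 mm. I put that down to calibration, since a plunger left down would show about 17 px.
- **Box:** it lies flat in its nest.
- **Bystanders:** by eye in the scene view, none had moved. An image difference did flag changes at the grease tin and relay block (none at the threadlock; I did not run it on the screwdriver). I took these as shadow, because both stayed at the same pixels.
- **Robot:** the gripper is clear of everything, with the TCP at 276 mm and the force near zero.

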